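# Load the lens test tray, tall lens at the back first

## Task

Load the test tray: first stand the tall, dented silver lens in the tray's back compartment (the one by the tall back board), keeping it upright all the way, and let go of it; then lay the flat round chrome filter case, right way up, in the front compartment, without carrying it over the lens. Both must rest flat on the tray floor; leave the short silver lens where it stands.

Things in the scene. Friction and masses are not known exactly. Their poses are not given: they have to be found in the camera images.
- tray: Fixed shallow wooden tray, 230 (x) by 170 (y) mm, walls 6 mm thick. Origin: centre of its underside; +x points to its back (away from the robot, within 20 degrees), where the back board is 35 mm high; other walls and the bar at x = 0 are 16 mm high. Floor at z = 6 mm. Back compartment centre x = +56 mm, front compartment x = -56 mm, y = 0; each 106 (x) by 158 (y) mm inside.
- tall_lens: Dented silver rangefinder lens, a straight round barrel 52 mm in diameter and 80 mm tall with two dark knurled rings and glass on top, standing upright on the counter; about 0.26 kg. Origin: centre of its underside, z up along the barrel.
- filter_case: Flat round chrome filter case, a plain disc-shaped tin 54 mm in diameter and 30 mm high with a fine seam around it, lying flat on the counter; about 0.09 kg. Origin: centre of its underside, z up.
- short_lens: Bystander to be left alone: a silver lens like the tall one but only 42 mm tall, 52 mm in diameter, standing loose on the counter. Origin: centre of its underside, z up. A black eyecup and a yellow lens hood (under 40 mm high) also stand near, and a drawer box 110 mm high far to the right; these things are at least 105 mm apart, centre to centre.
Mind the look-alikes: they are no part of the job. Leave any orange or red look-alike of the tall_lens alone.

How it is judged:
By the outcome, as a careful person would: the job done as asked, in the order asked, and still so for the second after the job is handed in, with the robot touching nothing.
It also fails if it takes over 58 s, if anything falls off the work surface, if the arm or the gripper's body presses on something with over 40 N, if the wrist force passes 120 N, or if a joint passes its speed limit or range.

## Robot

A 6-joint arm with a two-finger parallel gripper is mounted at the origin on the work surface. World frame = base frame: x ahead of the robot, y to its left, z up, the work surface at z = 0. Lengths are in mm, angles in degrees, forces in N, time in s.
With the tool pointing down it reaches from about 300 to 850 mm from the base axis. Payload 4.2 kg.
Tool frame: the origin (TCP) lies midway between the tips of the shut fingers; the grasp point (between the pads) lies 19 mm behind it; z points along the fingers, y is the direction in which the jaws open and shut (so a half turn about z gives the same grasp; the last joint's range is limited). The gripper opens to 91 mm and grips with 3 to 60 N. Pads are 32 mm wide; open, the fingers measure 118 mm over their backs; the gripper's body (76 mm by 178 mm) begins 60 mm behind the grasp point.
Start: joints at [67.208, 18.312, 89.639, -0, 72.044, -1.146], TCP at [212.107, 534.466, 213.976] pointing down, gripper open.
Joint ranges: [-177.97, 177.97], [-48.28, 115.42], [12.27, 149.76], [-77.06, 257.06], [2.81, 150.46], [-146.56, 146.56]. Speed limits (degrees/s): [147.25, 147.25, 180, 180, 180, 180].

## Interface

Orientations are given as [roll, pitch, yaw] about the fixed x, y, z axes, in that order (R = Rz(yaw) Ry(pitch) Rx(roll)).
In Python, from workcell import env gives the robot as it stands.
- The arm moves only by the shell command python3 -m jog 'ROWS' [FORCE]. ROWS is JSON, a list of rows, each an object of numbers: "dx", "dy", "dz": the shift along the world's x, y, z in m; "wx", "wy", "wz": the turn, a rotation vector about the world's x, y, z in rad; "grip": the gripper's target within -1 to 1 (shut at 1, half-way at 0, fully open at -1). In form: [{"dx": .., "dy": .., "dz": .., "wx": .., "wy": .., "wz": .., "grip": ..}, ...]. A call has 1 to 10 rows; each row shifts and turns the commanded pose from where the row before left it; what a row does not reach is not made up. A row lasts 1/10 s, in which the tool goes at most 50 mm and 8.59 degrees, less where a joint would pass 70% of its speed; a pose out of reach is approached as far as the arm can. A call with a gripper value outside its range is refused whole. The fingers move at their own pace and stop on an object; FORCE is the grip in N (left out, the last holds). Time passes only in rows, so rows that do not move let the fingers close. It gives the time, the measured TCP pose, the force and the opening at its end, in the units of the state.
- env.state(): the state, without advancing time (a new reading comes with each control period).
- env.grab_frame(name): name is "scene" or "side" or "wrist"; returns the picture (384x512x3 uint8, red, green, blue); there is no depth.
- env.get_calibration(name): a dict with "fx", "fy", "cx", "cy" (pixels), "k1" (the pictures are not rectified: a ray, as slopes to the right and down, at radius r is drawn at 1 + k1 r^2 times it, then the intrinsics apply), "R" (3x3) and "t" (3): a world point X has camera coordinates R X + t. Camera axes: x right, y down, z forward; pixel columns grow to the right and rows downward; lengths in mm; the calibration is good to about 2 mm. A picture is of the moment at which its call begins: read the wrist's pose just before it. get_calibration takes no time and is no camera call; for the wrist camera it gives the pose at the moment of the call.
- env.job_done(): hands the job in, once; it reports no verdict.
The state is a dict: "time_s": time; "qpos": joint angles; "qvel": joint speeds; "effort": joint torques, N m; "ee_pos": TCP position; "ee_rot": TCP orientation; "force": force on the tool from outside, world axes, zero at the start; "torque": the same for the moment, N m; "gripper_width": finger opening in mm.
Only numpy, scipy, OpenCV 4.12 (cv2) and the standard library are available. Lean on these libraries where they do the work, as an engineer would, in place of code of your own. Each camera call takes 0.05 s, during which the arm holds its last target. There are 200 camera calls.

## Working session

There is one attempt and no reset: what is moved stays moved. The work goes in short steps, Python scripts to look and compute and a shell command to move; the robot and the scene stay as the last step left them, time stands still between calls to the robot, and variables do not carry over. Pictures are saved under pics/ and viewed, about 8 in all and at most 12, crops included, and the job is handed in when it is done.

```bash
mkdir -p pics
cat > h.py <<'E'
import numpy as np, cv2
from workcell import env
def save(n,f):
    im=env.grab_frame(n); cv2.imwrite(f'pics/{f}.png',im[:,:,::-1]); return im
def ray(c,u,v):
    d=np.array([-(0) or 0,0,0,0,0],float)
    x=(u-c['cx'])/c['fx'];y=(v-c['cy'])/c['fy'];a,b=x,y
    for _ in range(20):
        s=1+c['k1']*(a*a+b*b);a,b=x/s,y/s
    R=np.array(c['R']);t=np.array(c['t']);return -R.T@t,R.T@np.array([a,b,1])
def onz(c,u,v,z):
    o,d=ray(c,u,v);return (o+d*(z-o[2])/d[2]).round(1)
def proj(c,X):
    p=np.array(c['R'])@np.array(X,float)+np.array(c['t']);a,b=p[:2]/p[2];s=1+c['k1']*(a*a+b*b)
    return np.round([c['fx']*a*s+c['cx'],c['fy']*b*s+c['cy']],1)
E
python3 - <<'E'
from h import *
a=save('scene','scene0');b=save('side','side0')
for n in('scene','side','wrist'):
    c=env.get_calibration(n);print(n,-np.array(c['R']).T@np.array(c['t']),np.array(c['R'])[2],c['fx'],c['k1'])
print(env.state())
E
```

```text
scene [911.32795058 339.76320454 546.85081088] [-0.46901446 -0.53236349 -0.70470884] 362.84539679741806 -0.05041232081120864
side [ 281.20092823 -521.72731058  463.09270373] [ 0.43246308  0.64907825 -0.62583792] 349.9355985618859 -0.007722785981672849
wrist [135.35925564 566.00751373 383.46911457] [ 0.27228519 -0.10908442 -0.95601327] 296.8698373073144 -0.06601405337750067
{'time_s': 0.1, 'qpos': array([ 6.72071201e+01,  1.83466138e+01,  8.96978875e+01, -3.72879566e-03,
        7.20434603e+01, -1.14669558e+00]), 'qvel': array([-0.0051874 , -0.06043192, -0.19147331, -0.0801736 , -0.10248102,
       -0.03034267]), 'effort': array([-6.93048823e-04, -4.13336742e+01, -2.32510346e+01,  7.27772014e-02,
        4.21850430e-02, -6.27203940e-05]), 'ee_pos': array([211.95853416, 534.03624082, 213.22838449]), 'ee_rot': array([-1.79911985e+02,  1.78437633e-03,  1.58354969e+02]), 'force': array([-0.49591102,  0.45101952,  0.17574296]), 'torque': array([-0.0048213 , -0.00569849,  0.03765749]), 'gripper_width': 91.2752643799219}
```

View pics/scene0.png

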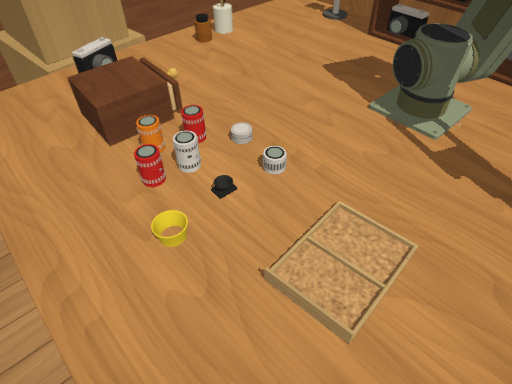

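View pics/side0.png

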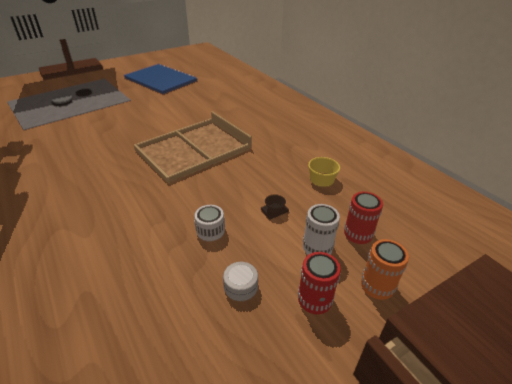

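The scene view shows the tall lens at (187,150), the case at (241,133), the short lens at (275,160) and the tray around (340,265). In the side view the tall lens is at (321,230), the case at (240,280), the short lens at (210,222) and the tray at (194,148).

Run:
```python
from h import *
S=env.get_calibration('scene');D=env.get_calibration('side')
def tri(a,b):
    (o,d),(p,e)=ray(S,*a),ray(D,*b);d/=np.linalg.norm(d);e/=np.linalg.norm(e)
    k=np.linalg.lstsq(np.c_[d,-e],p-o,rcond=None)[0];return ((o+k[0]*d+p+k[1]*e)/2).round(1),np.linalg.norm(o+k[0]*d-p-k[1]*e).round(1)
print('tall',tri((186,138),(323,215)),onz(S,186,138,80),onz(D,323,215,80))
print('case',onz(S,241.5,128.5,30),onz(D,240.5,275,30), tri((241.5,128.5),(240.5,275)))
print('short',onz(S,275,153,42),onz(D,209,214,42))
print('red/or',onz(S,148,152,80),onz(D,321,265,80),onz(S,150,122,80),onz(S,193,111,80),onz(D,366,202,80),onz(D,388,251,80))
print('cup, hood',onz(S,223,183,20),onz(D,275,204,20),onz(S,170,220,35),onz(D,324,166,35))
# tray corners: scene: front-? top corners z
for n,uv,z in[('S',(340,205),16),('S',(417,246),16),('S',(350,330),35),('S',(265,270),35),('D',(136,148),16),('D',(166,174),16),('D',(213,118),35),('D',(251,140),35)]:
    print(n,uv,onz(S if n=='S' else D,*uv,z))
```

```text
tall (array([ 604.1, -235.2,   77.5]), np.float64(3.5)) [ 604.6 -230.6   80. ] [ 603.7 -237.8   80. ]
case [ 450.7 -230.3   30. ] [ 449.6 -234.2   30. ] (array([ 449.7, -232.6,   28.3]), np.float64(1.4))
short [467.7 -96.6  42. ] [466.9 -99.3  42. ]
red/or [ 689.3 -245.1   80. ] [ 532.8 -312.9   80. ] [ 630.2 -338.3   80. ] [ 532.4 -307.5   80. ] [ 686.9 -252.6   80. ] [ 631.8 -346.1   80. ]
cup, hood [ 597.7 -119.    20. ] [ 596.8 -120.    20. ] [741.  -95.4  35. ] [747.6 -89.2  35. ]
S (340, 205) [464.4  85.7  16. ]
S (417, 246) [442.  243.7  16. ]
S (350, 330) [664.1 260.2  35. ]
S (265, 270) [684.9 102.6  35. ]
D (136, 148) [438.3 226.1  16. ]
D (166, 174) [458.7  89.2  16. ]
D (213, 118) [649.3 231.9  35. ]
D (251, 140) [673.3  84.9  35. ]
```

```bash
R='' ; python3 -m jog '[{"dx":0.034,"dy":-0.033,"wz":-0.087,"grip":-1},{"dx":0.034,"dy":-0.033,"wz":-0.087,"grip":-1},{"dx":0.034,"dy":-0.033,"wz":-0.087,"grip":-1},{"dx":0.034,"dy":-0.033,"wz":-0.087,"grip":-1},{"dx":0.034,"dy":-0.033,"wz":-0.087,"grip":-1},{"dx":0.034,"dy":-0.033,"wz":-0.087,"grip":-1},{"dx":0.034,"dy":-0.033,"wz":-0.087,"grip":-1},{"dx":0.034,"dy":-0.033,"wz":-0.087,"grip":-1},{"dx":0.034,"dy":-0.033,"wz":-0.087,"grip":-1},{"dx":0.034,"dy":-0.033,"wz":-0.087,"grip":-1}]'
python3 -m jog '[{"dz":0.03,"grip":-1},{"grip":-1},{"grip":-1}]'
python3 - <<'E'
from h import *
c=env.get_calibration('wrist');im=save('wrist','w1')
import pickle;pickle.dump(c,open('w1.pkl','wb'))
E
```

```text
invalid input
invalid input
```

View pics/w1.png

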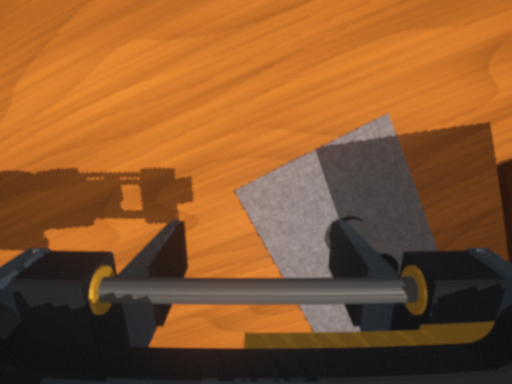

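The move was refused (every key seems to be needed). The wrist view shows the fingers along the bottom (rows 220-350), with a clear view above them and only counter below. I'll put the TCP on the robot's right side of the tray.

```bash
python3 -m jog '[{"dx":0.035,"dy":-0.034,"dz":0,"wx":0,"wy":0,"wz":-0.087,"grip":-1},{"dx":0.035,"dy":-0.034,"dz":0,"wx":0,"wy":0,"wz":-0.087,"grip":-1},{"dx":0.035,"dy":-0.034,"dz":0,"wx":0,"wy":0,"wz":-0.087,"grip":-1},{"dx":0.035,"dy":-0.034,"dz":0,"wx":0,"wy":0,"wz":-0.087,"grip":-1},{"dx":0.035,"dy":-0.034,"dz":0,"wx":0,"wy":0,"wz":-0.087,"grip":-1},{"dx":0.035,"dy":-0.034,"dz":0,"wx":0,"wy":0,"wz":-0.087,"grip":-1},{"dx":0.035,"dy":-0.034,"dz":0,"wx":0,"wy":0,"wz":-0.087,"grip":-1},{"dx":0.035,"dy":-0.034,"dz":0,"wx":0,"wy":0,"wz":-0.087,"grip":-1},{"dx":0.035,"dy":-0.034,"dz":0,"wx":0,"wy":0,"wz":-0.087,"grip":-1},{"dx":0.035,"dy":-0.034,"dz":0,"wx":0,"wy":0,"wz":-0.087,"grip":-1}]'
python3 -m jog '[{"dx":0,"dy":-0.035,"dz":0.03,"wx":0,"wy":0,"wz":0,"grip":-1},{"dx":0,"dy":-0.035,"dz":0.03,"wx":0,"wy":0,"wz":0,"grip":-1},{"dx":0,"dy":-0.035,"dz":0.03,"wx":0,"wy":0,"wz":0,"grip":-1},{"dx":0,"dy":0,"dz":0,"wx":0,"wy":0,"wz":0,"grip":-1},{"dx":0,"dy":0,"dz":0,"wx":0,"wy":0,"wz":0,"grip":-1}]'
python3 - <<'E'
from h import *
c=env.get_calibration('wrist');im=save('wrist','w2')
import pickle;pickle.dump(c,open('w2.pkl','wb'))
E
```

```text
time_s: 1.15
ee_pos: [563.2, 192.8, 213.8]
ee_rot: [-180.0, -0.0, 108.3]
force: [0.1, 1.8, 0.8]
gripper_width: 90.9
time_s: 1.65
ee_pos: [562.1, 89.1, 304.2]
ee_rot: [179.9, -0.0, 108.4]
force: [-0.5, 0.4, -0.3]
gripper_width: 91.0
```

View pics/w2.png

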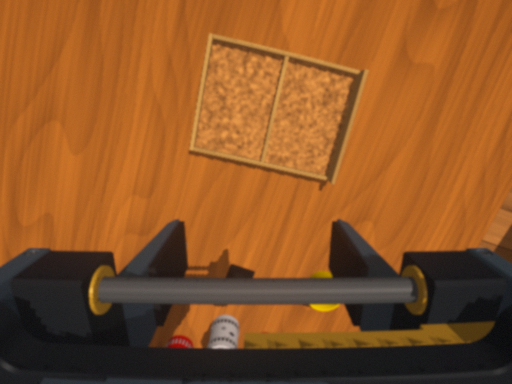

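The tray is in full view: front corners at (210,35) and (191,152), back board corners at (366,70) and (332,183), and the bar from (287,57) to (262,164). The tall lens shows at (225,330).

Run:
```python
from h import *
import pickle
c=pickle.load(open('w2.pkl','rb'))
P=[onz(c,*u,z)[:2] for u,z in[((210,35),16),((191,152),16),((332,183),35),((366,70),35)]]
for p in P:print(p)
print([np.linalg.norm(P[i]-P[i-3]).round(1) for i in range(4)])
b=[onz(c,287,57,16)[:2],onz(c,262,164,16)[:2]];print(b)
ctr=np.mean(P,0);v=P[2]+P[3]-P[0]-P[1];w=P[0]+P[3]-P[1]-P[2]
for q in (v,[w[1],-w[0]]):print(ctr,np.degrees(np.arctan2(q[1],q[0])))
a=np.arctan2(v[1]+w[1]*0+ (-w[0]),v[0]+w[1]);print(np.degrees(a))
for s in(56,-56):print(s,ctr+s*np.array([np.cos(a),np.sin(a)]))
for n in('scene','side','wrist'):
  C=c if n=='wrist' else env.get_calibration(n)
  print(n,[proj(C,[*p,z]) for p,z in zip(P,(16,16,35,35))])
```

```text
[441.8 242.5]
[459.8  73.7]
[680.   99.7]
[664.1 266. ]
[np.float64(169.8), np.float64(221.7), np.float64(167.1), np.float64(223.5)]
[array([554.7, 249. ]), array([570.3,  90.4])]
[561.425 170.475] 6.382822526371198
[561.425 170.475] 5.776607921163014
6.121747487199308
56 [617.10566215 176.44692287]
-56 [505.74433785 164.50307713]
scene [array([416.5, 245.5]), array([336.7, 200.7]), array([266. , 267.2]), array([353.2, 332.9])]
side [array([135.2, 144.5]), array([169.3, 177.5]), array([250. , 136.6]), array([211.9, 111.7])]
wrist [array([210.,  35.]), array([191., 152.]), array([332., 183.]), array([366.,  70.])]
```

```bash
python3 -m jog '[{"dx":0.004,"dy":-0.0325,"dz":-0.008,"wx":0,"wy":0,"wz":-0.107,"grip":-0.7},{"dx":0.004,"dy":-0.0325,"dz":-0.008,"wx":0,"wy":0,"wz":-0.107,"grip":-0.7},{"dx":0.004,"dy":-0.0325,"dz":-0.008,"wx":0,"wy":0,"wz":-0.107,"grip":-0.7},{"dx":0.004,"dy":-0.0325,"dz":-0.008,"wx":0,"wy":0,"wz":-0.107,"grip":-0.7},{"dx":0.004,"dy":-0.0325,"dz":-0.008,"wx":0,"wy":0,"wz":-0.107,"grip":-0.7},{"dx":0.004,"dy":-0.0325,"dz":-0.008,"wx":0,"wy":0,"wz":-0.107,"grip":-0.7},{"dx":0.004,"dy":-0.0325,"dz":-0.008,"wx":0,"wy":0,"wz":-0.107,"grip":-0.7},{"dx":0.004,"dy":-0.0325,"dz":-0.008,"wx":0,"wy":0,"wz":-0.107,"grip":-0.7},{"dx":0.004,"dy":-0.0325,"dz":-0.008,"wx":0,"wy":0,"wz":-0.107,"grip":-0.7},{"dx":0.004,"dy":-0.0325,"dz":-0.008,"wx":0,"wy":0,"wz":-0.107,"grip":-0.7}]'
python3 -m jog '[{"dx":0,"dy":0,"dz":0,"wx":0,"wy":0,"wz":0,"grip":-0.7},{"dx":0,"dy":0,"dz":0,"wx":0,"wy":0,"wz":0,"grip":-0.7},{"dx":0,"dy":0,"dz":0,"wx":0,"wy":0,"wz":0,"grip":-0.7}]'
python3 - <<'E'
from h import *
c=env.get_calibration('wrist');im=save('wrist','w3')
import pickle;pickle.dump(c,open('w3.pkl','wb'))
print(proj(c,[604,-235,80]),proj(c,[604,-235,0]))
E
```

```text
time_s: 2.7
ee_pos: [602.0, -234.9, 221.5]
ee_rot: [-179.8, 0.0, 47.1]
force: [-0.2, -0.1, -0.6]
gripper_width: 77.4
time_s: 3.0
ee_pos: [602.2, -233.7, 223.3]
ee_rot: [-179.9, -0.0, 47.3]
force: [-0.2, -0.6, -0.2]
gripper_width: 77.6
[260.1 187.5] [259.8 172. ]
```

View pics/w3.png

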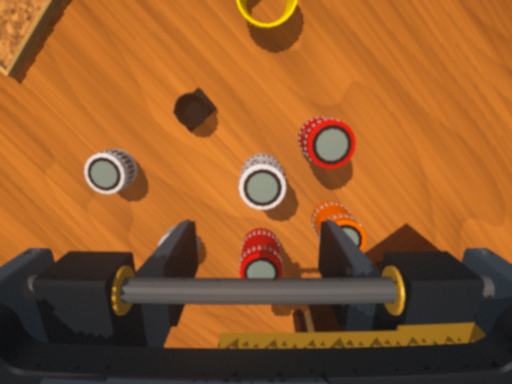

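The lens top is centred at about (263,187) between the fingers, with red look-alikes at (331,145) and (261,262) and the orange one at (345,230). The short lens is at (104,173).

Run:
```python
from h import *
import pickle
c=pickle.load(open('w3.pkl','rb'))
print(onz(c,263,187,80),onz(c,287,187,80),onz(c,263,210,80),'red',onz(c,331,145,80),onz(c,261,272,80),'short',onz(c,104,173,42))
```

```text
[ 606.7 -236.7   80. ] [ 626.  -254.5   80. ] [ 588.7 -256.4   80. ] red [ 690.3 -251.4   80. ] [ 533.6 -313.2   80. ] short [468.4 -98.5  42. ]
```

```bash
python3 -m jog '[{"dx":0.004,"dy":-0.003,"dz":-0.036,"wx":0,"wy":0,"wz":0,"grip":-0.7},{"dx":0,"dy":0,"dz":-0.036,"wx":0,"wy":0,"wz":0,"grip":-0.7},{"dx":0,"dy":0,"dz":-0.036,"wx":0,"wy":0,"wz":0,"grip":-0.7},{"dx":0,"dy":0,"dz":-0.036,"wx":0,"wy":0,"wz":0,"grip":-0.7},{"dx":0,"dy":0,"dz":-0.025,"wx":0,"wy":0,"wz":0,"grip":-0.7},{"dx":0,"dy":0,"dz":-0.014,"wx":0,"wy":0,"wz":0,"grip":-0.7},{"dx":0,"dy":0,"dz":0,"wx":0,"wy":0,"wz":0,"grip":-0.7},{"dx":0,"dy":0,"dz":0,"wx":0,"wy":0,"wz":0,"grip":-0.7}]'
python3 -m jog '[{"dx":0,"dy":0,"dz":0,"wx":0,"wy":0,"wz":0,"grip":1},{"dx":0,"dy":0,"dz":0,"wx":0,"wy":0,"wz":0,"grip":1},{"dx":0,"dy":0,"dz":0,"wx":0,"wy":0,"wz":0,"grip":1},{"dx":0,"dy":0,"dz":0,"wx":0,"wy":0,"wz":0,"grip":1},{"dx":0,"dy":0,"dz":0,"wx":0,"wy":0,"wz":0,"grip":1},{"dx":0,"dy":0,"dz":0,"wx":0,"wy":0,"wz":0,"grip":1},{"dx":0,"dy":0,"dz":0,"wx":0,"wy":0,"wz":0,"grip":1}]' 25
```

```text
time_s: 3.85
ee_pos: [607.1, -238.4, 42.2]
ee_rot: [179.9, -0.0, 47.2]
force: [-0.1, 0.8, 0.7]
gripper_width: 77.8
time_s: 4.55
ee_pos: [606.0, -238.4, 41.8]
ee_rot: [-180.0, -0.0, 47.2]
force: [-3.1, 2.2, 5.3]
gripper_width: 51.5
```

```bash
python3 -m jog '[{"dx":0,"dy":0,"dz":0.005,"wx":0,"wy":0,"wz":0,"grip":1},{"dx":0,"dy":0,"dz":0.01,"wx":0,"wy":0,"wz":0,"grip":1},{"dx":0,"dy":0,"dz":0.02,"wx":0,"wy":0,"wz":0,"grip":1},{"dx":0,"dy":0,"dz":0.025,"wx":0,"wy":0,"wz":0,"grip":1},{"dx":0,"dy":0,"dz":0.025,"wx":0,"wy":0,"wz":0,"grip":1},{"dx":0,"dy":0,"dz":0.015,"wx":0,"wy":0,"wz":0,"grip":1},{"dx":0,"dy":0,"dz":0.005,"wx":0,"wy":0,"wz":0,"grip":1},{"dx":0,"dy":0,"dz":0,"wx":0,"wy":0,"wz":0,"grip":1},{"dx":0,"dy":0,"dz":0,"wx":0,"wy":0,"wz":0,"grip":1}]'
python3 - <<'E'
from h import *
im=save('side','s1')
cv2.imwrite('pics/s1c.png',cv2.resize(im[100:330,200:420,::-1],None,fx=2.5,fy=2.5))
E
```

```text
time_s: 5.45
ee_pos: [605.5, -238.3, 144.9]
ee_rot: [-179.9, 0.0, 47.2]
force: [-0.1, -0.2, -3.1]
gripper_width: 51.5
```

View pics/s1c.png

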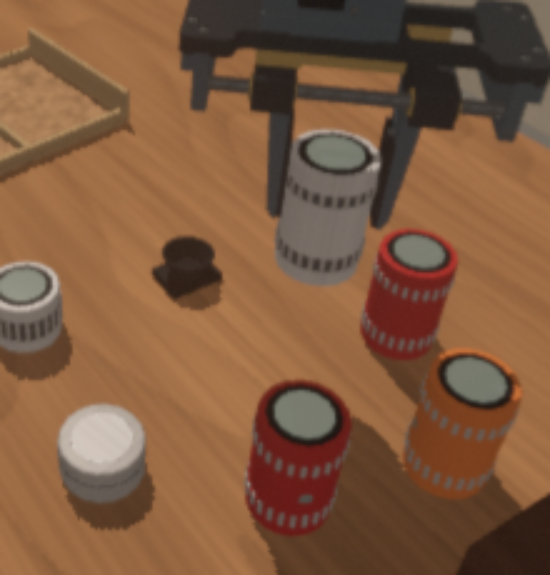

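The lens hangs upright between the fingers (crop at about (325,205)). The case at (100,450), the short lens and the look-alikes have not moved. I'll carry the lens to the tray.

```bash
python3 -m jog '[{"dx":0,"dy":0.012,"dz":0,"wx":0,"wy":0,"wz":0,"grip":1},{"dx":0.001,"dy":0.024,"dz":0,"wx":0,"wy":0,"wz":0,"grip":1},{"dx":0.002,"dy":0.034,"dz":0,"wx":0,"wy":0,"wz":0,"grip":1},{"dx":0.002,"dy":0.036,"dz":0,"wx":0,"wy":0,"wz":0,"grip":1},{"dx":0.002,"dy":0.036,"dz":0,"wx":0,"wy":0,"wz":0,"grip":1},{"dx":0.002,"dy":0.036,"dz":0,"wx":0,"wy":0,"wz":0,"grip":1},{"dx":0.002,"dy":0.036,"dz":0,"wx":0,"wy":0,"wz":0,"grip":1},{"dx":0.002,"dy":0.036,"dz":0,"wx":0,"wy":0,"wz":0,"grip":1},{"dx":0,"dy":0.036,"dz":0,"wx":0,"wy":0,"wz":0,"grip":1},{"dx":0,"dy":0.036,"dz":0,"wx":0,"wy":0,"wz":0,"grip":1}]'
python3 -m jog '[{"dx":0,"dy":0.034,"dz":0,"wx":0,"wy":0,"wz":0,"grip":1},{"dx":0,"dy":0.028,"dz":0,"wx":0,"wy":0,"wz":0,"grip":1},{"dx":0,"dy":0.02,"dz":0,"wx":0,"wy":0,"wz":0,"grip":1},{"dx":0,"dy":0.01,"dz":0,"wx":0,"wy":0,"wz":0,"grip":1},{"dx":0,"dy":0,"dz":0,"wx":0,"wy":0,"wz":0,"grip":1},{"dx":0,"dy":0,"dz":0,"wx":0,"wy":0,"wz":0,"grip":1},{"dx":0,"dy":0,"dz":0,"wx":0,"wy":0,"wz":0,"grip":1}]'
python3 - <<'E'
from h import *
im=save('scene','c1')
cv2.imwrite('pics/c1c.png',cv2.resize(im[90:350,200:460,::-1],None,fx=2,fy=2))
E
```

```text
time_s: 6.5
ee_pos: [618.2, 85.7, 145.2]
ee_rot: [-179.9, 0.1, 47.2]
force: [0.5, -0.2, -2.7]
gripper_width: 51.4
time_s: 7.2
ee_pos: [619.0, 174.4, 145.8]
ee_rot: [180.0, 0.0, 47.1]
force: [0.1, 0.4, -2.0]
gripper_width: 51.8
```

View pics/c1c.png

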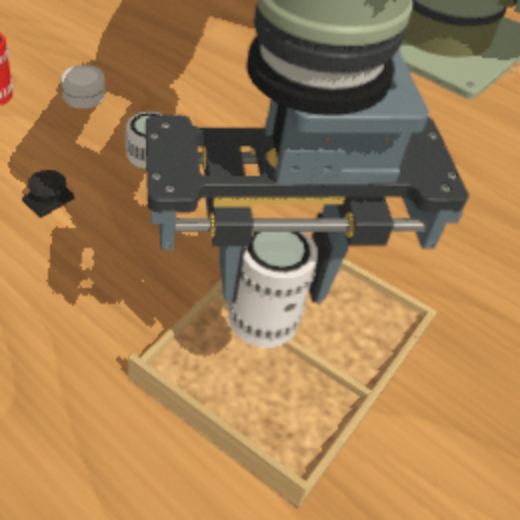

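The lens is upright above the back compartment (crop (270,290)). Lowering it now: fast first, then small steps while I watch the force.

```bash
python3 -m jog '[{"dx":0,"dy":0.001,"dz":-0.01,"wx":0,"wy":0,"wz":0,"grip":1},{"dx":0,"dy":0,"dz":-0.02,"wx":0,"wy":0,"wz":0,"grip":1},{"dx":0,"dy":0,"dz":-0.025,"wx":0,"wy":0,"wz":0,"grip":1},{"dx":0,"dy":0,"dz":-0.02,"wx":0,"wy":0,"wz":0,"grip":1},{"dx":0,"dy":0,"dz":-0.01,"wx":0,"wy":0,"wz":0,"grip":1},{"dx":0,"dy":0,"dz":-0.005,"wx":0,"wy":0,"wz":0,"grip":1},{"dx":0,"dy":0,"dz":-0.003,"wx":0,"wy":0,"wz":0,"grip":1},{"dx":0,"dy":0,"dz":0,"wx":0,"wy":0,"wz":0,"grip":1},{"dx":0,"dy":0,"dz":0,"wx":0,"wy":0,"wz":0,"grip":1}]'
python3 -m jog '[{"dx":0,"dy":0,"dz":-0.002,"wx":0,"wy":0,"wz":0,"grip":1},{"dx":0,"dy":0,"dz":-0.001,"wx":0,"wy":0,"wz":0,"grip":1},{"dx":0,"dy":0,"dz":0,"wx":0,"wy":0,"wz":0,"grip":1},{"dx":0,"dy":0,"dz":0,"wx":0,"wy":0,"wz":0,"grip":1}]'
```

```text
time_s: 8.15
ee_pos: [619.8, 176.6, 53.9]
ee_rot: [179.9, -0.1, 47.2]
force: [-0.7, -0.2, -2.8]
gripper_width: 51.5
time_s: 8.55
ee_pos: [619.1, 176.5, 50.1]
ee_rot: [180.0, -0.0, 47.2]
force: [-0.5, 0.1, -1.7]
gripper_width: 51.9
```

```bash
python3 -m jog '[{"dx":0,"dy":0,"dz":-0.001,"wx":0,"wy":0,"wz":0,"grip":1},{"dx":0,"dy":0,"dz":0,"wx":0,"wy":0,"wz":0,"grip":1},{"dx":0,"dy":0,"dz":0,"wx":0,"wy":0,"wz":0,"grip":1}]'
python3 -m jog '[{"dx":0,"dy":0,"dz":-0.001,"wx":0,"wy":0,"wz":0,"grip":1},{"dx":0,"dy":0,"dz":0,"wx":0,"wy":0,"wz":0,"grip":1},{"dx":0,"dy":0,"dz":0,"wx":0,"wy":0,"wz":0,"grip":1}]'
```

```text
time_s: 8.85
ee_pos: [619.1, 176.5, 48.9]
ee_rot: [180.0, 0.0, 47.2]
force: [0.5, -0.8, -2.6]
gripper_width: 51.7
time_s: 9.15
ee_pos: [619.1, 176.4, 47.9]
ee_rot: [180.0, 0.0, 47.2]
force: [0.3, 0.0, -2.2]
gripper_width: 51.8
```

```bash
python3 -m jog '[{"dx":0,"dy":0,"dz":-0.001,"wx":0,"wy":0,"wz":0,"grip":1},{"dx":0,"dy":0,"dz":0,"wx":0,"wy":0,"wz":0,"grip":1},{"dx":0,"dy":0,"dz":0,"wx":0,"wy":0,"wz":0,"grip":1}]'
```

```text
time_s: 9.45
ee_pos: [619.2, 176.5, 47.8]
ee_rot: [180.0, -0.0, 47.2]
force: [-1.7, -0.9, 4.8]
gripper_width: 51.8
```

Contact: force rose to +4.8 N at the expected height. Releasing, retreating, and heading for the case.

```bash
python3 -m jog '[{"dx":0,"dy":0,"dz":0,"wx":0,"wy":0,"wz":0,"grip":-0.8},{"dx":0,"dy":0,"dz":0,"wx":0,"wy":0,"wz":0,"grip":-0.8},{"dx":0,"dy":0,"dz":0,"wx":0,"wy":0,"wz":0,"grip":-0.8},{"dx":0,"dy":0,"dz":0,"wx":0,"wy":0,"wz":0,"grip":-0.8},{"dx":0,"dy":0,"dz":0.02,"wx":0,"wy":0,"wz":0,"grip":-0.8},{"dx":0,"dy":0,"dz":0.03,"wx":0,"wy":0,"wz":0,"grip":-0.8},{"dx":0,"dy":0,"dz":0.03,"wx":0,"wy":0,"wz":0,"grip":-0.8},{"dx":0,"dy":0,"dz":0.035,"wx":0,"wy":0,"wz":0,"grip":-0.8},{"dx":0,"dy":0,"dz":0.035,"wx":0,"wy":0,"wz":0,"grip":-0.8}]'
python3 -m jog '[{"dx":-0.017,"dy":-0.04,"dz":0,"wx":0,"wy":0,"wz":0.11,"grip":-0.8},{"dx":-0.017,"dy":-0.04,"dz":0,"wx":0,"wy":0,"wz":0.11,"grip":-0.8},{"dx":-0.017,"dy":-0.04,"dz":0,"wx":0,"wy":0,"wz":0.11,"grip":-0.8},{"dx":-0.017,"dy":-0.04,"dz":0,"wx":0,"wy":0,"wz":0.11,"grip":-0.8},{"dx":-0.017,"dy":-0.04,"dz":0,"wx":0,"wy":0,"wz":0.11,"grip":-0.8},{"dx":-0.017,"dy":-0.04,"dz":0,"wx":0,"wy":0,"wz":0.11,"grip":-0.8},{"dx":-0.017,"dy":-0.04,"dz":0,"wx":0,"wy":0,"wz":0.11,"grip":-0.8},{"dx":-0.017,"dy":-0.04,"dz":0,"wx":0,"wy":0,"wz":0.11,"grip":-0.8},{"dx":-0.017,"dy":-0.04,"dz":0,"wx":0,"wy":0,"wz":0.11,"grip":-0.8},{"dx":-0.016,"dy":-0.04,"dz":0,"wx":0,"wy":0,"wz":0.11,"grip":-0.8}]'
python3 -m jog '[{"dx":0,"dy":-0.008,"dz":0,"wx":0,"wy":0,"wz":0,"grip":-0.8},{"dx":0,"dy":0,"dz":0,"wx":0,"wy":0,"wz":0,"grip":-0.8},{"dx":0,"dy":0,"dz":0,"wx":0,"wy":0,"wz":0,"grip":-0.8},{"dx":0,"dy":0,"dz":0,"wx":0,"wy":0,"wz":0,"grip":-0.8}]'
python3 - <<'E'
from h import *
c=env.get_calibration('wrist');im=save('wrist','w4');sc=save('side','s2')
import pickle;pickle.dump(c,open('w4.pkl','wb'))
print(proj(c,[450,-232.5,30]))
a=cv2.resize(sc[90:200,110:270],None,fx=2.4,fy=2.4)
cv2.imwrite('pics/w4m.png',np.vstack([im[:300],np.pad(a,((0,0),(0,512-a.shape[1]),(0,0)))])[:,:,::-1])
E
```

```text
time_s: 10.35
ee_pos: [618.9, 176.4, 198.0]
ee_rot: [-180.0, 0.0, 47.2]
force: [1.0, -0.6, 0.1]
gripper_width: 82.3
time_s: 11.35
ee_pos: [449.2, -225.0, 197.1]
ee_rot: [180.0, 0.0, 110.5]
force: [1.6, 0.3, -0.4]
gripper_width: 82.0
time_s: 11.75
ee_pos: [450.6, -230.3, 196.9]
ee_rot: [180.0, -0.0, 110.3]
force: [-0.5, 0.3, 0.8]
gripper_width: 82.1
[255.5 183.5]
```

View pics/w4m.png

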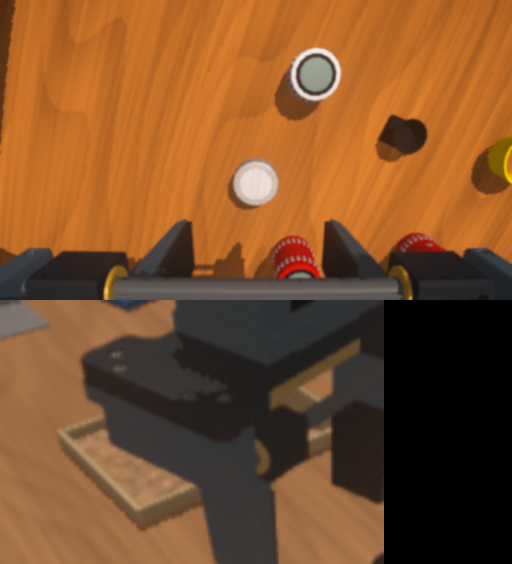

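The case is at (255,183) in the wrist view, where my estimate predicted it, so it is at (450,-232). The side crop of the tray is hidden by the gripper. Descending.

```bash
python3 -m jog '[{"dx":-0.001,"dy":-0.002,"dz":-0.036,"wx":0,"wy":0,"wz":0,"grip":-0.8},{"dx":0,"dy":0,"dz":-0.036,"wx":0,"wy":0,"wz":0,"grip":-0.8},{"dx":0,"dy":0,"dz":-0.036,"wx":0,"wy":0,"wz":0,"grip":-0.8},{"dx":0,"dy":0,"dz":-0.034,"wx":0,"wy":0,"wz":0,"grip":-0.8},{"dx":0,"dy":0,"dz":-0.025,"wx":0,"wy":0,"wz":0,"grip":-0.8},{"dx":0,"dy":0,"dz":-0.012,"wx":0,"wy":0,"wz":0,"grip":-0.8},{"dx":0,"dy":0,"dz":-0.008,"wx":0,"wy":0,"wz":0,"grip":-0.8},{"dx":0,"dy":0,"dz":-0.003,"wx":0,"wy":0,"wz":0,"grip":-0.8},{"dx":0,"dy":0,"dz":0,"wx":0,"wy":0,"wz":0,"grip":-0.8},{"dx":0,"dy":0,"dz":0,"wx":0,"wy":0,"wz":0,"grip":-0.8}]'
python3 -m jog '[{"dx":0,"dy":0,"dz":0,"wx":0,"wy":0,"wz":0,"grip":1},{"dx":0,"dy":0,"dz":0,"wx":0,"wy":0,"wz":0,"grip":1},{"dx":0,"dy":0,"dz":0,"wx":0,"wy":0,"wz":0,"grip":1},{"dx":0,"dy":0,"dz":0,"wx":0,"wy":0,"wz":0,"grip":1},{"dx":0,"dy":0,"dz":0,"wx":0,"wy":0,"wz":0,"grip":1},{"dx":0,"dy":0,"dz":0,"wx":0,"wy":0,"wz":0,"grip":1}]' 20
```

```text
time_s: 12.85
ee_pos: [449.9, -233.9, 8.0]
ee_rot: [179.9, 0.1, 110.2]
force: [-0.4, 0.1, -0.2]
gripper_width: 82.0
time_s: 13.45
ee_pos: [449.2, -233.6, 7.2]
ee_rot: [180.0, 0.0, 110.2]
force: [-0.7, -0.9, 2.8]
gripper_width: 53.4
```

```bash
python3 -m jog '[{"dx":0,"dy":0,"dz":0.005,"wx":0,"wy":0,"wz":0,"grip":1},{"dx":0,"dy":0,"dz":0.015,"wx":0,"wy":0,"wz":0,"grip":1},{"dx":0,"dy":0,"dz":0.025,"wx":0,"wy":0,"wz":0,"grip":1},{"dx":0,"dy":0,"dz":0.025,"wx":0,"wy":0,"wz":0,"grip":1},{"dx":0,"dy":0,"dz":0.025,"wx":0,"wy":0,"wz":0,"grip":1},{"dx":0,"dy":0,"dz":0.01,"wx":0,"wy":0,"wz":0,"grip":1},{"dx":0,"dy":0,"dz":0.005,"wx":0,"wy":0,"wz":0,"grip":1},{"dx":0,"dy":0,"dz":0,"wx":0,"wy":0,"wz":0,"grip":1}]'
python3 -m jog '[{"dx":0,"dy":0.012,"dz":0,"wx":0,"wy":0,"wz":0.05,"grip":1},{"dx":0.002,"dy":0.025,"dz":0,"wx":0,"wy":0,"wz":0.1,"grip":1},{"dx":0.005,"dy":0.034,"dz":0,"wx":0,"wy":0,"wz":0.1,"grip":1},{"dx":0.005,"dy":0.034,"dz":0,"wx":0,"wy":0,"wz":0.1,"grip":1},{"dx":0.005,"dy":0.034,"dz":0,"wx":0,"wy":0,"wz":0.1,"grip":1},{"dx":0.005,"dy":0.034,"dz":0,"wx":0,"wy":0,"wz":0.1,"grip":1},{"dx":0.005,"dy":0.034,"dz":0,"wx":0,"wy":0,"wz":0.1,"grip":1},{"dx":0.005,"dy":0.034,"dz":0,"wx":0,"wy":0,"wz":0.1,"grip":1},{"dx":0.005,"dy":0.034,"dz":0,"wx":0,"wy":0,"wz":0.1,"grip":1},{"dx":0.005,"dy":0.034,"dz":0,"wx":0,"wy":0,"wz":0.1,"grip":1}]'
python3 -m jog '[{"dx":0.005,"dy":0.034,"dz":0,"wx":0,"wy":0,"wz":0.1,"grip":1},{"dx":0.005,"dy":0.03,"dz":0,"wx":0,"wy":0,"wz":0.1,"grip":1},{"dx":0.003,"dy":0.016,"dz":0,"wx":0,"wy":0,"wz":0.1,"grip":1},{"dx":0.002,"dy":0.01,"dz":0,"wx":0,"wy":0,"wz":0.09,"grip":1},{"dx":0,"dy":0,"dz":0,"wx":0,"wy":0,"wz":0,"grip":1},{"dx":0,"dy":0,"dz":0,"wx":0,"wy":0,"wz":0,"grip":1},{"dx":0,"dy":0,"dz":0,"wx":0,"wy":0,"wz":0,"grip":1}]'
python3 - <<'E'
from h import *
im=save('scene','c2')
cv2.imwrite('pics/c2c.png',cv2.resize(im[90:350,200:460,::-1],None,fx=2,fy=2))
E
```

```text
time_s: 14.25
ee_pos: [448.9, -233.4, 116.8]
ee_rot: [-180.0, -0.0, 110.2]
force: [0.4, -0.8, 0.1]
gripper_width: 53.5
time_s: 15.25
ee_pos: [489.8, 77.4, 115.7]
ee_rot: [-180.0, -0.2, 165.0]
force: [-0.6, -0.6, -0.7]
gripper_width: 53.6
time_s: 15.95
ee_pos: [505.4, 164.9, 116.4]
ee_rot: [-180.0, -0.1, -173.1]
force: [-0.7, -0.5, -1.1]
gripper_width: 53.4
```

View pics/c2c.png

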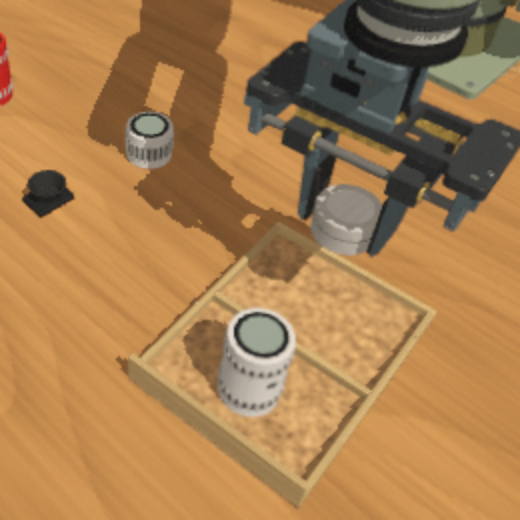

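The tall lens stands in the back compartment (crop base at about (253,400)). The case is held level over the front one. Lowering.

```bash
python3 -m jog '[{"dx":0.001,"dy":0,"dz":-0.01,"wx":0,"wy":0,"wz":0,"grip":1},{"dx":0,"dy":0,"dz":-0.02,"wx":0,"wy":0,"wz":0,"grip":1},{"dx":0,"dy":0,"dz":-0.025,"wx":0,"wy":0,"wz":0,"grip":1},{"dx":0,"dy":0,"dz":-0.02,"wx":0,"wy":0,"wz":0,"grip":1},{"dx":0,"dy":0,"dz":-0.012,"wx":0,"wy":0,"wz":0,"grip":1},{"dx":0,"dy":0,"dz":-0.008,"wx":0,"wy":0,"wz":0,"grip":1},{"dx":0,"dy":0,"dz":-0.004,"wx":0,"wy":0,"wz":0,"grip":1},{"dx":0,"dy":0,"dz":-0.002,"wx":0,"wy":0,"wz":0,"grip":1},{"dx":0,"dy":0,"dz":0,"wx":0,"wy":0,"wz":0,"grip":1},{"dx":0,"dy":0,"dz":0,"wx":0,"wy":0,"wz":0,"grip":1}]'
python3 -m jog '[{"dx":0,"dy":0,"dz":-0.001,"wx":0,"wy":0,"wz":0,"grip":1},{"dx":0,"dy":0,"dz":0,"wx":0,"wy":0,"wz":0,"grip":1},{"dx":0,"dy":0,"dz":0,"wx":0,"wy":0,"wz":0,"grip":1}]'
```

```text
time_s: 17.0
ee_pos: [507.6, 165.6, 16.6]
ee_rot: [180.0, 0.1, -173.0]
force: [0.0, 0.5, 0.0]
gripper_width: 53.8
time_s: 17.3
ee_pos: [507.1, 165.5, 15.1]
ee_rot: [180.0, 0.0, -173.0]
force: [0.2, -0.8, 0.4]
gripper_width: 53.8
```

```bash
python3 -m jog '[{"dx":0,"dy":0,"dz":-0.001,"wx":0,"wy":0,"wz":0,"grip":1},{"dx":0,"dy":0,"dz":0,"wx":0,"wy":0,"wz":0,"grip":1},{"dx":0,"dy":0,"dz":0,"wx":0,"wy":0,"wz":0,"grip":1}]'
python3 -m jog '[{"dx":0,"dy":0,"dz":-0.001,"wx":0,"wy":0,"wz":0,"grip":1},{"dx":0,"dy":0,"dz":0,"wx":0,"wy":0,"wz":0,"grip":1},{"dx":0,"dy":0,"dz":0,"wx":0,"wy":0,"wz":0,"grip":1}]'
```

```text
time_s: 17.6
ee_pos: [507.1, 165.4, 13.9]
ee_rot: [180.0, -0.0, -173.0]
force: [0.3, -1.0, -0.7]
gripper_width: 53.2
time_s: 17.9
ee_pos: [507.2, 165.5, 13.2]
ee_rot: [180.0, 0.0, -173.0]
force: [-1.0, -0.1, 1.9]
gripper_width: 53.5
```

```bash
python3 -m jog '[{"dx":0,"dy":0,"dz":-0.0005,"wx":0,"wy":0,"wz":0,"grip":1},{"dx":0,"dy":0,"dz":0,"wx":0,"wy":0,"wz":0,"grip":-0.7},{"dx":0,"dy":0,"dz":0,"wx":0,"wy":0,"wz":0,"grip":-0.7},{"dx":0,"dy":0,"dz":0,"wx":0,"wy":0,"wz":0,"grip":-0.7},{"dx":0,"dy":0,"dz":0,"wx":0,"wy":0,"wz":0,"grip":-0.7},{"dx":0,"dy":0,"dz":0.015,"wx":0,"wy":0,"wz":0,"grip":-0.7},{"dx":0,"dy":0,"dz":0.03,"wx":0,"wy":0,"wz":0,"grip":-0.7},{"dx":0,"dy":0,"dz":0.035,"wx":0,"wy":0,"wz":0,"grip":-0.7},{"dx":0,"dy":0,"dz":0.035,"wx":0,"wy":0,"wz":0,"grip":-0.7},{"dx":0,"dy":0,"dz":0.035,"wx":0,"wy":0,"wz":0,"grip":-0.7}]'
python3 -m jog '[{"dx":-0.03,"dy":0.01,"dz":0.02,"wx":0,"wy":0,"wz":0,"grip":-0.7},{"dx":-0.03,"dy":0.01,"dz":0.02,"wx":0,"wy":0,"wz":0,"grip":-0.7},{"dx":-0.03,"dy":0.01,"dz":0.02,"wx":0,"wy":0,"wz":0,"grip":-0.7},{"dx":-0.02,"dy":0.01,"dz":0.01,"wx":0,"wy":0,"wz":0,"grip":-0.7},{"dx":0,"dy":0,"dz":0,"wx":0,"wy":0,"wz":0,"grip":-0.7},{"dx":0,"dy":0,"dz":0,"wx":0,"wy":0,"wz":0,"grip":-0.7},{"dx":0,"dy":0,"dz":0,"wx":0,"wy":0,"wz":0,"grip":-0.7}]'
python3 - <<'E'
from h import *
a=save('scene','f1');b=save('side','f2');S=env.get_calibration('scene');D=env.get_calibration('side')
for X in([619,176,86],[619,176,6],[507,165,36],[507,165,6]):print(X,proj(S,X),proj(D,X))
cv2.imwrite('pics/fin.png',np.hstack([cv2.resize(a[170:350,230:430],None,fx=2,fy=2),cv2.resize(b[60:240,110:310],None,fx=2,fy=2)])[:,:,::-1])
E
```

```text
time_s: 18.9
ee_pos: [506.8, 165.4, 163.7]
ee_rot: [180.0, -0.0, -173.0]
force: [1.2, 0.7, -0.6]
gripper_width: 77.5
time_s: 19.6
ee_pos: [397.6, 205.1, 231.7]
ee_rot: [-180.0, -0.0, -173.0]
force: [-0.4, 0.9, -0.0]
gripper_width: 77.5
[619, 176, 86] [329.9 256.6] [211.4 111. ]
[619, 176, 6] [323.5 284.1] [213.4 140.1]
[507, 165, 36] [361.8 233.3] [172.  144.1]
[507, 165, 6] [358.6 243.5] [173.7 155. ]
```

View pics/fin.png

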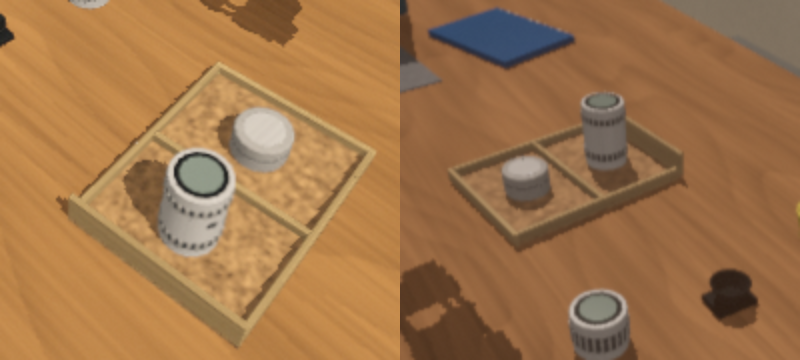

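Both views show the lens upright in the back compartment and the case flat in the front one, clear of the walls, with the gripper away. The lens top sits at scene (330,257) and side (211,111), and the case top at scene (362,235) and side (172,142), all close to the predicted pixels. The short lens is untouched.

```bash
python3 -c "
from workcell import env
print(env.state()['time_s'],env.job_done())"
```

```text
the job is handed in; nothing more can be done
19.7 None
```

I handed the job in at 19.7 s with both items in the tray. The dented silver lens was carried upright to the back compartment and released. The chrome filter case was then laid right way up in the front compartment, on a path that did not pass over the lens.

- **Set-down:** both items touched the tray floor at the expected height, the lens at 4.8 N and the case at 1.9 N. The highest force reading printed after any move was about 6 N.
- **Final pictures:** the scene and side views show the lens upright and the case flat, both clear of the walls and within a few pixels of where they should appear. The gripper is touching nothing, and the short lens and eyecup look undisturbed; the look-alikes and the yellow hood are outside those last crops.
- **Disagreement:** the tray measured about 222 mm long in the pictures instead of 230 mm, so its centre was good to about 2 mm, against more than 25 mm of clearance in each compartment.
- **Failed call:** the first two move calls were refused as "invalid input", and nothing moved.

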